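Hang the loaded counterweight on the grinder guard's lever

TASK

One of the three look-alike yellow counterweights is loaded, the other two are empty: find the loaded one by its weight and hang it by its hook over the crossbar of the grinder guard's lever, between the two collars, so that the lever sinks and holds the guard up by itself. Leave the two empty weights standing upright on the bench, knock no weight over, and leave the clear frame, red case, pen cup and bottle where they are.

Things in the scene. Friction and masses are not known exactly. Their poses are not given: they have to be found in the camera images.
- weight_a: look-alike yellow hook-on counterweight, upright on the bench. Origin: centre of underside, z up. Box 60 (x) x 80 (y) x 50 mm tall with a hook on top (see hook point). Black grip tab above the hook: 10 mm (x) x 44 mm (y), z 130 to 166 mm, centred at x = -4 mm. Loaded about 0.7 kg, empty about 0.27 kg; which one is loaded changes every time and cannot be seen
- weight_b: look-alike yellow hook-on counterweight, upright on the bench. Origin: centre of underside, z up. Box 60 (x) x 80 (y) x 50 mm tall with a hook on top (see hook point). Black grip tab above the hook: 10 mm (x) x 44 mm (y), z 130 to 166 mm, centred at x = -4 mm. Loaded about 0.7 kg, empty about 0.27 kg; which one is loaded changes every time and cannot be seen
- weight_c: look-alike yellow hook-on counterweight, upright on the bench. Origin: centre of underside, z up. Box 60 (x) x 80 (y) x 50 mm tall with a hook on top (see hook point). Black grip tab above the hook: 10 mm (x) x 44 mm (y), z 130 to 166 mm, centred at x = -4 mm. Loaded about 0.7 kg, empty about 0.27 kg; which one is loaded changes every time and cannot be seen
- hook_a (a point): under the bridge of weight_a's hook, at (-4, 0, 124) mm in its frame, same axes: the bar bears here. Hook 50 mm wide (y), for a bar along y: strap at the back (x -32 to -26 mm) up to z 130, bridge 6 mm thick on top, lip at the front (x 18 to 24) down to z 104. Open to +x from box top (z 50) to lip; room for the bar: x -26 to 18
- hook_b (a point): under the bridge of weight_b's hook, at (-4, 0, 124) mm in its frame, same axes: the bar bears here. Hook 50 mm wide (y), for a bar along y: strap at the back (x -32 to -26 mm) up to z 130, bridge 6 mm thick on top, lip at the front (x 18 to 24) down to z 104. Open to +x from box top (z 50) to lip; room for the bar: x -26 to 18
- hook_c (a point): under the bridge of weight_c's hook, at (-4, 0, 124) mm in its frame, same axes: the bar bears here. Hook 50 mm wide (y), for a bar along y: strap at the back (x -32 to -26 mm) up to z 130, bridge 6 mm thick on top, lip at the front (x 18 to 24) down to z 104. Open to +x from box top (z 50) to lip; room for the bar: x -26 to 18
- bar_mid (a point): middle of the lever's crossbar, on its axis: round steel bar, 16 mm diameter, about 210 mm above the bench, sinking 50 mm when the lever is down. y along the bar, +x from the bar to the grinder. Two black collars (34 mm diameter) have inner faces at y = +-45 mm. The lever's side arms (8 x 18 mm) run from y = +-95 mm back along +x to the pivot
- grinder: blue and grey bench grinder with the pivot brackets of its clear guard, fixed, 420 by 300 mm base, about 250 mm tall. Origin on the bench straight below the lever's pivot; the lever reaches 200 mm to -x of it to the crossbar, the motor and wheels lie to +x
- guard (a joint): hinge of the guard lever (rad): 0 = crossbar up, guard closed; 0.25 = crossbar down on its stop, guard raised. The guard's own weight brings it back to 0 unless about 0.5 kg or more hangs on the crossbar
- clear_frame: machined clear plastic frame lying flat, 150 by 110 by 16 mm; a bystander. Origin: centre of the underside
- red_case: red plastic gauge case lying flat, 100 by 170 by 35 mm; a bystander. Origin: centre of the underside
- pen_cup: white cup of pens, 90 mm across, 110 mm tall, pens to 190 mm; a bystander. Origin: centre of the underside
- wash_bottle: white bottle with red cap, 70 mm across, 180 mm tall; a bystander. Origin: centre of the underside
Not all that is in view belongs to the job. What is shaped like the weight_c but blue is not meant.

How it is judged:
At the end, for the whole second after the job is handed in: Guard joint above 0.2 rad; one weight on the crossbar, hook point within 35 mm of bar_mid and 25 mm along the bar, tilt under 0.35 rad; the other two stand on the bench (underside below 10 mm, tilt under 0.1 rad); weights at rest (under 0.05 m/s) (value of joint guard above 0.2 rad and ((distance between hook_a and bar_mid below 0.035 m and y of hook_a in the frame of bar_mid between -0.025 and 0.025 m and angle between weight_a's own z axis and vertical below 0.35 rad and height (world z) of each of weight_b, weight_c below 0.01 m and angle between each of weight_b, weight_c's own z axis and vertical below 0.1 rad) or (distance between hook_b and bar_mid below 0.035 m and y of hook_b in the frame of bar_mid between -0.025 and 0.025 m and angle between weight_b's own z axis and vertical below 0.35 rad and height (world z) of each of weight_a, weight_c below 0.01 m and angle between each of weight_a, weight_c's own z axis and vertical below 0.1 rad) or (distance between hook_c and bar_mid below 0.035 m and y of hook_c in the frame of bar_mid between -0.025 and 0.025 m and angle between weight_c's own z axis and vertical below 0.35 rad and height (world z) of each of weight_a, weight_b below 0.01 m and angle between each of weight_a, weight_b's own z axis and vertical below 0.1 rad)) and linear speed of each of weight_a, weight_b, weight_c below 0.05 m/s); the robot touches nothing.
It fails at once if a counterweight is knocked over (tilted more than 1 rad) (angle between any of weight_a, weight_b, weight_c's own z axis and vertical above 1 rad).
It fails at once if the clear frame, red case, pen cup or bottle is moved more than 40 mm (distance of any of clear_frame, red_case, pen_cup, wash_bottle from where it was at the start of the episode above 0.04 m).
It also fails if it takes over 72 s, if anything falls off the work surface, if the arm or the gripper's body presses on something with over 40 N, if the wrist force passes 120 N, or if a joint passes its speed limit or range.

ROBOT

A 6-joint arm with a two-finger parallel gripper is mounted at the origin on the work surface. World frame = base frame: x ahead of the robot, y to its left, z up, the work surface at z = 0. Lengths are in m, angles in rad, forces in N, time in s.
With the tool pointing down it reaches from about 0.325 to 0.775 m from the base axis. Payload 5.5 kg.
Tool frame: the origin (TCP) lies midway between the tips of the shut fingers; the grasp point (between the pads) lies 19 mm behind it (robot.grip_depth is the distance from the TCP to the grasp point, in m); z points along the fingers, y is the line along which they close (so a half turn about z gives the same grasp; the last joint's range is limited). The gripper opens to 85 mm and grips with 20 to 120 N. Pads are 22 mm wide; open, the fingers measure 114 mm over their backs; the gripper's body (76 mm by 85 mm) begins 54 mm behind the grasp point. The pads swing forward as they close: fully open they stand 13 mm farther back than shut.
Start: joints at [-1.252, 0.091, 1.231, -0, 1.82, -0.057], TCP at [0.22, -0.558, 0.231] pointing down, gripper open.
Joint ranges: [-2.87, 2.87], [-0.86, 2.18], [0.17, 2.46], [-1.51, 4.65], [0.06, 2.69], [-2.65, 2.65]. Speed limits (rad/s): [2.57, 2.57, 3.01, 3.14, 3.14, 3.14].

INTERFACE

Orientations are given as a rotation vector (axis times angle).
In Python, from bench import robot, viewer gives the robot as it stands.
- The arm moves only by the tool drive_tool, never from a script. Its argument "motion" is one flat list of numbers, 4 for each row, row after row: the shift along the tool's x, y, z in mm, then the turn about the tool's z in rad. A call has 1 to 8 rows; each row is the pose to reach, as a shift and turn from the pose commanded when the call began, along the tool's axes at that moment; what a row does not reach only later rows make up. A row lasts 1/10 s, in which the tool goes at most 50 mm and 8.59 degrees, less where a joint would pass 70% of its speed; a pose out of reach is approached as far as the arm can. A call with a gripper value outside its range is refused whole. "hand" is the finger opening in mm, from 0 to 85.4, set as the call begins (left out, the last holds). The fingers move at their own pace and stop on an object; the grip force is fixed at half the most. Time passes only in rows, so rows that repeat a pose let the fingers close. It gives the time, the measured TCP pose, the force, the opening and the grip force at its end, in the units of the state.
- robot.read_state(): the state, without advancing time (a new reading comes with each control period).
- viewer.get_image(name): name is "scene" or "top" or "wrist"; returns a dict with "pixels" (420x560x3 uint8, red, green, blue), "z_map" (420x560 float32, m along the optical axis (not along the pixel's ray), 0 where there is no reading), "K" (3x3 intrinsics, pixels), "extrinsics" (4x4, takes a point from world to camera coordinates); the wrist camera has in their place "mount" (4x4, takes a point from camera to tool coordinates, whose origin is the TCP and whose axes are the flange's). Camera axes: x right, y up, looking along -z (the intrinsics and any distortion apply to the point x, -y, -z); pixel columns grow to the right and rows downward; lengths in m; the calibration is good to about 2 mm. A picture is of the moment at which its call begins: read the wrist's pose just before it.
- robot.sign_off(): hands the job in; it is judged then, once.
The state is a dict: "time_s": time; "q": joint angles; "qd": joint speeds; "joint_efforts": joint torques, N m; "position": TCP position; "orientation": TCP orientation; "contact_force": force on the tool from outside, world axes, zero at the start; "moment": the same for the moment, N m; "grip_width": opening from 0.0 (shut) to 1.0 (fully open); "grip_force": force on a finger pad.
Only numpy, scipy, OpenCV 4.12 (cv2) and the standard library are available. Lean on these libraries where they do the work, as an engineer would, in place of code of your own. Each camera call takes 0.05 s, during which the arm holds its last target. There are 200 camera calls.

## Working session

There is one attempt and no reset: what is moved stays moved. The work goes in short steps, Python scripts to look and compute and a tool call to move; the robot and the scene stay as the last step left them, time stands still between calls to the robot, and variables do not carry over. Pictures are saved under pics/ and viewed, at most 10 in all, crops included, and the job is handed in when it is done.

Besides the shell and the picture viewer there is one more tool, called after "Emit:" as name(argument=value, ...) on one line, values as JSON. drive_tool: Moves the arm, as the interface text tells. Its arguments: {"type":"object","properties":{"motion":{"type":"array"},"hand":{"type":"number"}},"required":["motion"]}

```bash
mkdir -p pics; ls
python3 - <<'E'
from bench import robot, viewer
import cv2, numpy as np, pickle
s=robot.read_state(); print(s)
d={}
for n in ("scene","top"):
    d[n]=viewer.get_image(n); cv2.imwrite(f"pics/{n}0.png",d[n]["pixels"][...,::-1])
    print(n,d[n]["K"],d[n]["extrinsics"])
pickle.dump(d,open("d0.pkl","wb"))
cv2.imwrite("pics/both0.png",cv2.resize(np.vstack([d["scene"]["pixels"],d["top"]["pixels"]])[...,::-1],(400,600)))
E
```

```text
pics
{'time_s': 0.0, 'q': array([-1.25170886e+00,  9.18462293e-02,  1.23189476e+00, -1.55241991e-05,
        1.81975769e+00, -5.66991696e-02]), 'qd': array([-4.64675511e-04, -1.22495813e-03,  1.46567860e-03, -4.09256286e-05,
       -7.49432159e-04, -3.27738875e-04]), 'joint_efforts': array([-9.36696342e-04, -4.58724654e+01, -4.18028712e+01, -2.93997846e-04,
        1.12780332e-02,  2.18431796e-05]), 'position': array([ 0.2201111 , -0.55787489,  0.23015339]), 'orientation': array([-3.08444701e+00, -5.86458693e-01,  4.14853680e-04]), 'contact_force': array([-0.18956056,  0.51154199,  0.162306  ]), 'moment': array([ 0.01890336, -0.04395403,  0.06240702]), 'grip_force': 0.0, 'grip_width': 1.0002575794266588}
scene [[416.13351121   0.         276.82498887]
 [  0.         416.13351121 214.05256464]
 [  0.           0.           1.        ]] [[-0.57009933  0.82156695  0.00380907  0.30176935]
 [-0.5085666  -0.35653671  0.78373566  0.21121047]
 [ 0.64524939  0.44487001  0.62108285 -1.80311742]
 [ 0.          0.          0.          1.        ]]
top [[443.58737993   0.         280.86893316]
 [  0.         443.58737993 211.69850439]
 [  0.           0.           1.        ]] [[ 0.01130033 -0.99987281  0.01125429  0.04915122]
 [ 0.98935603  0.01281299  0.14494993 -0.61039248]
 [-0.1450757   0.00949652  0.98937498 -1.06793476]
 [ 0.          0.          0.          1.        ]]
```

View pics/scene0.png

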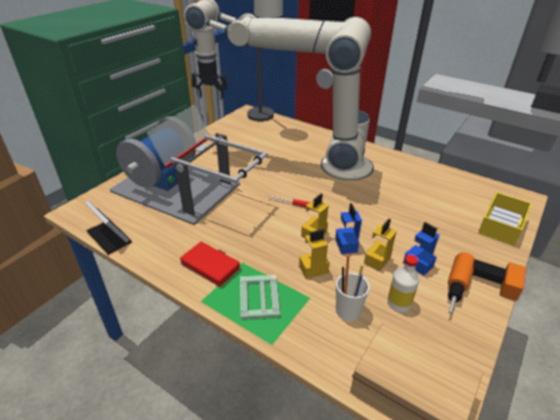

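View pics/top0.png

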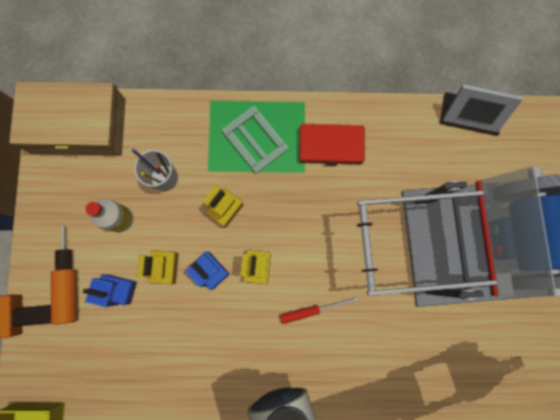

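The top view shows yellow weights at (222,205), (157,267) and (255,266). The same-shaped blue ones at (207,270) and (109,291) are decoys. The crossbar runs (360,203) to (371,293), with collars near (364,225) and (370,269).

```bash
cat > h.py <<'E'
import numpy as np, cv2
def cloud(im, T=None):
    z=im["z_map"]; K=im["K"]; v,u=np.indices(z.shape)
    c=np.stack([(u-K[0,2])/K[0,0]*z, -(v-K[1,2])/K[1,1]*z, -z, np.ones_like(z)],-1)
    T=np.linalg.inv(im["extrinsics"]) if T is None else T
    return (c@T.T)[...,:3]
def ray(im,u,v,h):
    K=im["K"]; T=np.linalg.inv(im["extrinsics"])
    d=T[:3,:3]@np.array([(u-K[0,2])/K[0,0],-(v-K[1,2])/K[1,1],-1]); o=T[:3,3]
    return o+d*(h-o[2])/d[2]
E
python3 - <<'E'
import pickle; from h import *
d=pickle.load(open("d0.pkl","rb")); im=d["top"]; P=cloud(im); px=im["pixels"]
hsv=cv2.cvtColor(px,cv2.COLOR_RGB2HSV)
yel=((hsv[...,0]>20)&(hsv[...,0]<35)&(hsv[...,1]>180)&(hsv[...,2]>90))
for (u,v) in [(222,205),(157,267),(255,266)]:
    w=np.zeros(yel.shape,bool); w[v-28:v+28,u-30:u+30]=1
    Z=P[...,2]
    box=P[w&yel&(Z>.035)&(Z<.062)]; br=P[w&yel&(Z>.11)&(Z<.14)]
    tab=P[w&(px.max(-1)<60)&(Z>.145)&(Z<.185)]
    print("weight",u,v,len(box),len(br),len(tab))
    for n,q in(("box",box),("bridge",br),("tab",tab)):
        if len(q)>3:
            r=cv2.minAreaRect((q[:,:2]*1000).astype(np.float32)); print(n,np.round(r[0],1),np.round(r[1],1),round(r[2],1),"z",np.round(np.median(q[:,2]),4), "mean",q[:,:2].mean(0).round(4))
# bar
for u,v in [(362,212),(366,248),(370,283),(364,225),(370,269)]:
    print("bar",u,v,ray(im,u,v,.21).round(4), P[v-1:v+2,u-3:u+4,2].max().round(3))
m=(P[...,2]>.17)&(P[...,2]<.24); m[:, :350]=0; m[:,385:]=0; m[:215]=0;m[280:]=0
q=P[m]; print(len(q)); r=cv2.fitLine(q[:,:2].astype(np.float32),cv2.DIST_HUBER,0,.001,.001).ravel(); print(r,q[:,2].max())
t=np.hstack([px[150:320,120:290],px[170:340,300:470]]); cv2.imwrite("pics/crop1.png",cv2.resize(t[...,::-1],(800,400),interpolation=cv2.INTER_CUBIC))
E
```

```text
weight 222 205 364 373 69
box [619.2 199.6] [56.  76.8] 52.7 z 0.049 mean [0.6092 0.1954]
bridge [622.4 202.7] [53.7 49.7] 53.1 z 0.1293 mean [0.6189 0.1996]
tab [621.3 202.6] [ 5.9 36.6] 53.5 z 0.1633 mean [0.6206 0.2019]
weight 157 267 411 375 83
box [468.8 346.8] [56.2 75.4] 87.5 z 0.0494 mean [0.467  0.3368]
bridge [469.5 351.5] [53.6 49.8] 87.2 z 0.1296 mean [0.4689 0.3442]
tab [468.7 350.5] [ 6.1 35.6] 87.6 z 0.1618 mean [0.4687 0.3496]
weight 255 266 252 420 39
box [472.7 115.1] [56.9 74.8] 85.9 z 0.0499 mean [0.468 0.11 ]
bridge [473.5 118.4] [53.5 49.9] 85.0 z 0.1297 mean [0.4729 0.1173]
tab [473.2 118. ] [ 4.9 35.4] 85.3 z 0.1654 mean [0.4728 0.118 ]
bar 362 212 [ 0.587 -0.115  0.21 ] 0.22
bar 366 248 [ 0.5104 -0.1222  0.21  ] 0.22
bar 370 283 [ 0.4376 -0.1294  0.21  ] 0.22
bar 364 225 [ 0.5592 -0.1188  0.21  ] 0.229
bar 370 269 [ 0.4666 -0.1299  0.21  ] 0.23
550
[ 0.995623    0.09346052  0.5123     -0.1214524 ] 0.22967864498279167
```

View pics/crop1.png

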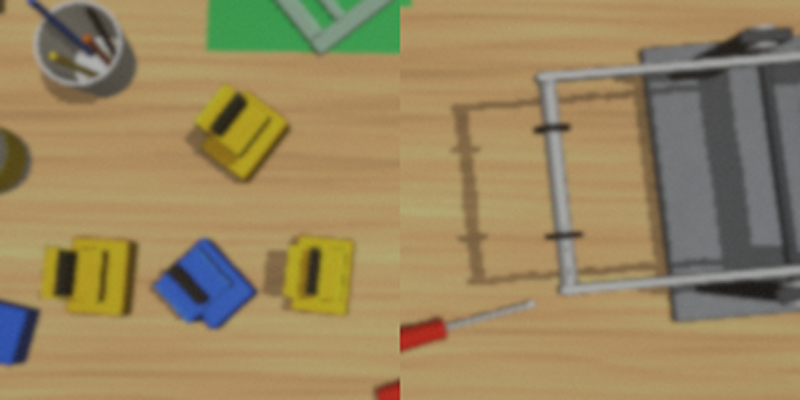

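```bash
cat > go.py <<'E'
import sys, numpy as np
from bench import robot
from scipy.spatial.transform import Rotation as R
s=robot.read_state(); M=R.from_rotvec(s["orientation"]).as_matrix(); p=s["position"]
psi=np.arctan2(M[1,0],M[0,0])
print("t",round(s["time_s"],2),"p",p.round(4),"psi",round(psi,4),"zax",M[:,2].round(4),"F",s["contact_force"].round(2),"M",s["moment"].round(3),"grip",round(s["grip_width"]*85.4,1),round(s["grip_force"],1),"q6",s["q"][5].round(2))
a=list(map(float,sys.argv[1:]))
for i in range(0,len(a),4):  # x y z(m) psi(deg)
    d=M.T@(np.array(a[i:i+3])-p)*1000; print("shift",d.round(1),"turn",round(float(psi-np.radians(a[i+3])),3))
E
python3 go.py .4733 .1182 .35 -4.7 .4733 .1182 .22 -4.7
python3 - <<'E'
import pickle; from h import *
d=pickle.load(open("d0.pkl","rb")); im=d["scene"]; P=cloud(im); px=im["pixels"]
hsv=cv2.cvtColor(px,cv2.COLOR_RGB2HSV); Z=P[...,2]
yel=((hsv[...,0]>20)&(hsv[...,0]<35)&(hsv[...,1]>150)&(hsv[...,2]>60)&(Z>.065)&(Z<.098))
blk=(px.max(-1)<70)&(Z>.14)&(Z<.17)
for n,x,y in(("w1",.62,.20),("w2",.469,.349),("w3",.473,.117)):
    w=np.hypot(P[...,0]-x,P[...,1]-y)<.06
    for m in(yel,blk):
        q=P[w&m]; print(n,len(q),q.mean(0).round(4),q.min(0).round(3),q.max(0).round(3))
E
```

```text
t 0.1 p [ 0.2201 -0.5579  0.2303] psi 0.3758 zax [-5.0e-04  1.7e-03 -1.0e+00] F [-0.17  0.4  -0.29] M [-0.022  0.046  0.036] grip 85.5 0.0 q6 -0.06
shift [ 483.7 -536.2 -118.7] turn 0.458
shift [ 483.6 -536.    11.3] turn 0.458
w1 116 [0.6426 0.2262 0.0814] [0.62  0.209 0.065] [0.661 0.241 0.097]
w1 102 [0.6273 0.2086 0.1562] [0.609 0.194 0.14 ] [0.646 0.223 0.17 ]
w2 51 [0.4828 0.3806 0.0805] [0.46  0.375 0.065] [0.5   0.384 0.098]
w2 45 [0.4787 0.3576 0.1577] [0.457 0.354 0.141] [0.496 0.361 0.168]
w3 66 [0.4844 0.1471 0.0811] [0.458 0.14  0.065] [0.504 0.151 0.098]
w3 54 [0.4806 0.1245 0.1549] [0.459 0.119 0.14 ] [0.5   0.128 0.169]
```

The scene depth puts the straps on the far +y side of each weight, so every hook opens towards −y, the grinder side. The three yellow weights are the candidates. Lifting now.

Emit:
drive_tool(motion=[0,0,-50,0,0,0,-100,0,20,-25,-120,0,55,-60,-120,0.1,85,-95,-120,0.2,115,-130,-120,0.3,145,-165,-120,0.4,175,-200,-120,0.458], hand=45)

```text
time_s: 0.9
position: [0.3097, -0.3061, 0.3508]
orientation: [-3.138, 0.135, 0.0]
contact_force: [0.9, -0.7, -1.5]
grip_width: 0.528
grip_force: 0.0
```

```bash
python3 go.py .4733 .1182 .35 -4.7
```

```text
t 0.9 p [ 0.3097 -0.3061  0.3508] psi -0.0862 zax [-2.e-04  5.e-04 -1.e+00] F [ 0.86 -0.73 -1.5 ] M [ 0.013 -0.04   0.01 ] grip 45.1 0.0 q6 0.8
shift [ 126.4 -436.8    1. ] turn -0.004
```

Emit:
drive_tool(motion=[15,-50,0,0,29,-98,0,0,43,-146,0,0,57,-194,0,0,71,-242,0,0,85,-290,0,0,99,-338,0,0,112,-386,0,0])

```text
time_s: 1.7
position: [0.4525, 0.068, 0.351]
orientation: [3.139, -0.129, -0.0]
contact_force: [1.4, 0.4, 0.6]
grip_width: 0.526
grip_force: 0.0
```

Emit:
drive_tool(motion=[8,-30,20,0,14,-50,70,0,14,-50,110,0,14,-50,130,0,14,-50,130,0])

```text
time_s: 2.2
position: [0.4686, 0.1145, 0.2166]
orientation: [3.137, -0.128, -0.013]
contact_force: [0.7, 0.3, 0.2]
grip_width: 0.529
grip_force: 0.0
```

```bash
python3 go.py .4733 .1185 .140 -4.7
python3 - <<'E'
from bench import robot, viewer
from h import *
from scipy.spatial.transform import Rotation as R
s=robot.read_state(); im=viewer.get_image("wrist")
T=np.eye(4); T[:3,:3]=R.from_rotvec(s["orientation"]).as_matrix(); T[:3,3]=s["position"]
P=cloud(im,T@im["mount"]); px=im["pixels"]
m=(px.max(-1)<70)&(P[...,2]>.145)&(P[...,2]<.18)&(np.hypot(P[...,0]-.473,P[...,1]-.118)<.04)
q=P[m]; print(len(q)); r=cv2.minAreaRect((q[:,:2]*1000).astype(np.float32)); print(r,np.median(q[:,2]))
cv2.imwrite("pics/w1.png",px[...,::-1])
E
```

```text
t 2.2 p [0.4686 0.1145 0.2166] psi -0.0816 zax [-0.0081 -0.0014 -1.    ] F [0.71 0.27 0.22] M [-0.056 -0.007 -0.002] grip 45.2 0.0 q6 1.82
shift [ 5.  -4.5 76.5] turn 0.0
862
((474.1837463378906, 120.55404663085938), (8.842430114746094, 42.953975677490234), 85.10111999511719) 0.16538217164038743
```

View pics/w1.png

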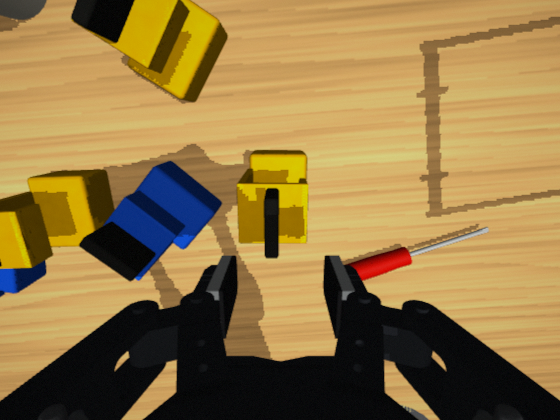

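The wrist view shows the tab centred at (272,222) between the fingers, clear of the blue decoy. Descending.

```bash
python3 go.py .4740 .1197 .137 -4.8
```

```text
t 2.25 p [0.4695 0.1144 0.2197] psi -0.082 zax [-3.6e-03 -6.0e-04 -1.0e+00] F [ 0.98 -0.07  0.45] M [-0.01  -0.073 -0.026] grip 44.5 0.0 q6 1.82
shift [ 4.4 -5.7 82.7] turn 0.002
```

Emit:
drive_tool(motion=[3,-3,0,0,3,-3,20,0,3,-3,40,0,3,-3,40,0,3,-3,40,0])

```text
time_s: 2.75
position: [0.4742, 0.1173, 0.1832]
orientation: [-3.138, 0.13, -0.003]
contact_force: [0.0, -0.2, 0.1]
grip_width: 0.526
grip_force: 0.0
```

```bash
python3 go.py .4740 .1197 .137 -4.8
```

```text
t 2.75 p [0.4742 0.1173 0.1832] psi -0.0825 zax [ 2.1e-03  4.0e-04 -1.0e+00] F [ 0.04 -0.19  0.13] M [ 0.013 -0.006 -0.001] grip 44.9 0.0 q6 1.83
shift [-0.5 -2.4 46.2] turn 0.001
```

Emit:
drive_tool(motion=[0,-2,20,0,0,-2,36,0,0,-2,46,0,0,-2,46,0,0,-2,46,0])

```text
time_s: 3.25
position: [0.4738, 0.1192, 0.1358]
orientation: [-3.139, 0.129, -0.0]
contact_force: [0.8, 0.5, 0.7]
grip_width: 0.527
grip_force: 0.0
```

Emit:
drive_tool(motion=[0,0,0,0,0,0,0,0,0,0,0,0,0,0,0,0,0,0,0,0,0,0,0,0], hand=0)

```text
time_s: 3.85
position: [0.4741, 0.1194, 0.1361]
orientation: [-3.138, 0.129, -0.002]
contact_force: [1.3, 0.6, 5.0]
grip_width: 0.106
grip_force: 59.7
```

```bash
python3 go.py
```

```text
t 3.85 p [0.4741 0.1194 0.1361] psi -0.0821 zax [ 1.5e-03  5.0e-04 -1.0e+00] F [1.31 0.6  5.03] M [0.185 0.022 0.004] grip 9.0 59.7 q6 1.83
```

Emit:
drive_tool(motion=[0,0,-8,0,0,0,-18,0,0,0,-25,0,0,0,-25,0,0,0,-25,0,0,0,-25,0,0,0,-25,0,0,0,-25,0])

```text
time_s: 4.65
position: [0.4735, 0.1192, 0.1599]
orientation: [3.139, -0.129, -0.001]
contact_force: [0.2, -0.5, -2.2]
grip_width: 0.109
grip_force: 58.9
```

Emit:
drive_tool(motion=[0,0,0,0])

```text
time_s: 4.75
position: [0.4736, 0.1192, 0.1601]
orientation: [3.139, -0.129, -0.001]
contact_force: [0.2, -0.3, -2.3]
grip_width: 0.107
grip_force: 58.9
```

Emit:
drive_tool(motion=[0,0,0,0])

```text
time_s: 4.85
position: [0.4737, 0.1192, 0.1602]
orientation: [3.139, -0.129, -0.0]
contact_force: [0.3, 0.6, -3.0]
grip_width: 0.106
grip_force: 58.9
```

About 2.5 N, so this one is empty. Putting it back.

Emit:
drive_tool(motion=[0,0,10,0,0,0,18,0,0,0,23,0,0,0,25,0,0,0,25,0,0,0,25,0])

```text
time_s: 5.45
position: [0.4734, 0.1193, 0.1362]
orientation: [-3.139, 0.129, 0.0]
contact_force: [-4.1, -1.0, 4.2]
grip_width: 0.104
grip_force: 60.0
```

Emit:
drive_tool(motion=[0,0,0,0,0,0,0,0,0,0,0,0,0,0,0,0], hand=45)

```text
time_s: 5.85
position: [0.4737, 0.1192, 0.1351]
orientation: [3.139, -0.129, -0.0]
contact_force: [-0.2, 0.0, 0.3]
grip_width: 0.528
grip_force: 0.0
```

Emit:
drive_tool(motion=[0,0,-20,0,0,0,-60,0,0,0,-75,0,0,0,-80,0,0,0,-80,0])

```text
time_s: 6.35
position: [0.4739, 0.1193, 0.2152]
orientation: [-3.139, 0.129, -0.001]
contact_force: [-0.3, -0.1, 0.0]
grip_width: 0.528
grip_force: 0.0
```

```bash
python3 go.py .6215 .2028 .215 -37
```

```text
t 6.35 p [0.4739 0.1193 0.2152] psi -0.0823 zax [ 6.e-04  1.e-04 -1.e+00] F [-0.27 -0.14  0.02] M [-0.009 -0.036 -0.008] grip 45.1 0.0 q6 1.83
shift [140.2 -95.4   0.3] turn 0.564
```

Emit:
drive_tool(motion=[35,-24,0,0.14,70,-48,0,0.28,105,-71,0,0.42,130,-88,0,0.52,140,-95,0,0.564,140,-95,0,0.564,140,-95,0,0.564])

```text
time_s: 7.05
position: [0.6204, 0.2022, 0.2132]
orientation: [2.978, -0.995, -0.004]
contact_force: [-0.5, 0.6, -0.2]
grip_width: 0.526
grip_force: 0.0
```

```bash
cat > tab.py <<'E'
import sys
from bench import robot, viewer
from h import *
from scipy.spatial.transform import Rotation as R
x,y=map(float,sys.argv[1:3])
s=robot.read_state(); im=viewer.get_image("wrist")
T=np.eye(4); T[:3,:3]=R.from_rotvec(s["orientation"]).as_matrix(); T[:3,3]=s["position"]
P=cloud(im,T@im["mount"]); px=im["pixels"]
m=(px.max(-1)<70)&(P[...,2]>.145)&(P[...,2]<.18)&(np.hypot(P[...,0]-x,P[...,1]-y)<.04)
q=P[m]; print(len(q)); print(cv2.minAreaRect((q[:,:2]*1000).astype(np.float32)),np.median(q[:,2]))
E
python3 tab.py .6215 .2028; python3 go.py .6215 .2028 .136 -37
```

```text
912
((623.5493774414062, 205.03729248046875), (9.325260162353516, 43.564369201660156), 53.663448333740234) 0.165399447639067
t 7.1 p [0.6203 0.202  0.2141] psi -0.6451 zax [-2.1e-03 -7.0e-04 -1.0e+00] F [ 0.15 -1.07 -0.09] M [ 0.016  0.024 -0.018] grip 44.7 0.0 q6 2.48
shift [ 0.6 -1.5 78.1] turn 0.001
```

Emit:
drive_tool(motion=[0,-3,20,-0.005,0,-3,45,-0.005,0,-3,65,-0.005,0,-3,78,-0.005,0,-3,78,-0.005,0,-3,78,-0.005])

```text
time_s: 7.7
position: [0.6228, 0.2046, 0.1382]
orientation: [-2.981, 0.99, -0.001]
contact_force: [0.5, -0.5, 0.4]
grip_width: 0.529
grip_force: 0.0
```

Emit:
drive_tool(motion=[0,0,0,0,0,0,0,0,0,0,0,0,0,0,0,0,0,0,0,0,0,0,0,0], hand=0)

```text
time_s: 8.3
position: [0.6235, 0.205, 0.1388]
orientation: [-2.98, 0.989, -0.003]
contact_force: [0.6, 0.3, 5.9]
grip_width: 0.105
grip_force: 59.6
```

Emit:
drive_tool(motion=[0,0,-8,0,0,0,-18,0,0,0,-25,0,0,0,-25,0,0,0,-25,0,0,0,-25,0,0,0,-25,0,0,0,-25,0])

```text
time_s: 9.1
position: [0.6227, 0.2048, 0.1618]
orientation: [2.981, -0.99, -0.001]
contact_force: [-0.1, -0.4, -3.4]
grip_width: 0.108
grip_force: 58.5
```

Emit:
drive_tool(motion=[0,0,0,0])

```text
time_s: 9.2
position: [0.6228, 0.2048, 0.162]
orientation: [2.981, -0.99, -0.0]
contact_force: [-0.3, 0.3, -2.3]
grip_width: 0.108
grip_force: 58.5
```

Emit:
drive_tool(motion=[0,0,0,0])

```text
time_s: 9.3
position: [0.6228, 0.2048, 0.1622]
orientation: [2.981, -0.99, -0.0]
contact_force: [1.0, 0.3, -2.8]
grip_width: 0.104
grip_force: 58.5
```

About 2.8 N, so this one is empty too. That leaves the weight at top-view pixel (157,267).

Emit:
drive_tool(motion=[0,0,10,0,0,0,18,0,0,0,23,0,0,0,25,0,0,0,25,0,0,0,25,0])

```text
time_s: 9.9
position: [0.6225, 0.2049, 0.139]
orientation: [-2.981, 0.99, -0.001]
contact_force: [-3.5, -0.5, 6.4]
grip_width: 0.108
grip_force: 59.8
```

Emit:
drive_tool(motion=[0,0,0,0,0,0,0,0,0,0,0,0,0,0,0,0], hand=45)

```text
time_s: 10.3
position: [0.6228, 0.2048, 0.1369]
orientation: [2.981, -0.99, -0.0]
contact_force: [-0.1, -0.5, -0.4]
grip_width: 0.526
grip_force: 0.0
```

Emit:
drive_tool(motion=[0,0,-20,0,0,0,-60,0,0,0,-80,0,0,0,-85,0,0,0,-85,0])

```text
time_s: 10.8
position: [0.6232, 0.2049, 0.2228]
orientation: [-2.981, 0.99, -0.002]
contact_force: [0.4, 0.2, 0.4]
grip_width: 0.526
grip_force: 0.0
```

```bash
python3 go.py .4698 .3515 .220 -2.6
```

```text
t 10.8 p [0.6232 0.2049 0.2228] psi -0.6412 zax [ 1.4e-03  4.0e-04 -1.0e+00] F [0.41 0.23 0.39] M [0.002 0.065 0.006] grip 44.9 0.0 q6 2.48
shift [-210.6  -25.7    2.6] turn -0.596
```

Emit:
drive_tool(motion=[-40,-5,0,-0.12,-80,-10,0,-0.24,-120,-15,0,-0.36,-160,-20,0,-0.48,-195,-24,0,-0.58,-210,-26,0,-0.596,-210,-26,0,-0.596,-210,-26,0,-0.596])

```text
time_s: 11.6
position: [0.4704, 0.3506, 0.221]
orientation: [3.139, -0.073, -0.001]
contact_force: [0.0, 0.2, -1.6]
grip_width: 0.525
grip_force: 0.0
```

```bash
python3 tab.py .4698 .3515; python3 go.py .4698 .3515 .138 -2.6
```

```text
816
((469.8578796386719, 354.2790832519531), (8.731301307678223, 42.82743835449219), 87.22616577148438) 0.16543772593585973
t 11.65 p [0.4708 0.3503 0.2212] psi -0.0474 zax [-7.0e-04 -1.3e-03 -1.0e+00] F [-0.16 -1.03 -1.08] M [ 0.001 -0.009 -0.015] grip 45.1 0.0 q6 2.2
shift [-1.  -1.3 83.2] turn -0.002
```

Emit:
drive_tool(motion=[-1,-2,20,0,-1,-2,45,0,-1,-2,65,0,-1,-2,82,0,-1,-2,82,0,-1,-2,82,0])

```text
time_s: 12.25
position: [0.4697, 0.3528, 0.1404]
orientation: [3.14, -0.073, -0.0]
contact_force: [-0.4, 0.3, 0.8]
grip_width: 0.525
grip_force: 0.0
```

Emit:
drive_tool(motion=[0,0,0,0,0,0,0,0,0,0,0,0,0,0,0,0,0,0,0,0,0,0,0,0], hand=0)

```text
time_s: 12.85
position: [0.4698, 0.3539, 0.1419]
orientation: [-3.139, 0.071, -0.004]
contact_force: [1.7, 2.5, 5.1]
grip_width: 0.102
grip_force: 61.2
```

Emit:
drive_tool(motion=[0,0,-8,0,0,0,-18,0,0,0,-25,0,0,0,-25,0,0,0,-25,0,0,0,-25,0,0,0,-25,0,0,0,-25,0])

```text
time_s: 13.65
position: [0.4691, 0.3532, 0.1648]
orientation: [3.14, -0.071, -0.001]
contact_force: [-0.4, 0.2, -6.7]
grip_width: 0.105
grip_force: 59.5
```

Emit:
drive_tool(motion=[0,0,0,0])

```text
time_s: 13.75
position: [0.4691, 0.3533, 0.1651]
orientation: [3.141, -0.071, -0.0]
contact_force: [0.4, 0.1, -6.0]
grip_width: 0.102
grip_force: 59.5
```

```bash
python3 go.py .47 .353 .30 -2.6 .5125 .013 .276 5.4
```

```text
t 13.75 p [0.4691 0.3533 0.1651] psi -0.0452 zax [-3.e-04 -2.e-04 -1.e+00] F [ 0.38  0.1  -6.04] M [ 0.025 -0.013 -0.002] grip 8.7 59.5 q6 2.2
shift [   0.8    0.3 -134.9] turn 0.0
shift [  58.7  338.  -110.9] turn -0.139
```

Force is about 6.4 N, so this is the loaded one. Raising it clear of the other tabs.

Emit:
drive_tool(motion=[0,0,-15,0,0,0,-45,0,0,0,-75,0,0,0,-105,0,0,0,-135,0,0,0,-165,0,0,0,-190,0,0,0,-200,0])

```text
time_s: 14.55
position: [0.4692, 0.3534, 0.3702]
orientation: [-3.137, 0.071, -0.009]
contact_force: [0.5, -0.1, -6.8]
grip_width: 0.102
grip_force: 59.5
```

```bash
python3 go.py .503 -.022 .365 5.4
```

```text
t 14.55 p [0.4692 0.3534 0.3702] psi -0.0451 zax [ 0.0055  0.0037 -1.    ] F [ 0.49 -0.05 -6.75] M [-0.007 -0.045 -0.036] grip 8.7 59.5 q6 2.2
shift [ 50.6 373.5   4. ] turn -0.139
```

Emit:
drive_tool(motion=[2,10,0,0,5,35,0,-0.02,9,65,0,-0.04,13,95,0,-0.06,17,125,0,-0.08,21,155,0,-0.1,25,185,0,-0.12,29,215,0,-0.139])

```text
time_s: 15.35
position: [0.488, 0.1353, 0.3634]
orientation: [3.137, 0.148, -0.004]
contact_force: [-0.5, -0.5, -6.3]
grip_width: 0.105
grip_force: 59.4
```

Emit:
drive_tool(motion=[2,30,0,0,4,60,0,0,6,90,0,0,8,120,0,0,8,145,0,0,8,155,0,0,8,155,0,0,8,155,0,0])

```text
time_s: 16.15
position: [0.5106, -0.0161, 0.3644]
orientation: [-3.137, -0.147, 0.002]
contact_force: [0.5, 0.6, -6.6]
grip_width: 0.103
grip_force: 59.4
```

```bash
python3 go.py .503 -.022 .2765 5.4
```

```text
t 16.15 p [ 0.5106 -0.0161  0.3644] psi 0.0937 zax [-1.5e-03  7.0e-04 -1.0e+00] F [ 0.54  0.61 -6.57] M [ 0.082 -0.046  0.015] grip 8.8 59.4 q6 1.38
shift [-8.   5.3 87.9] turn -0.001
```

Emit:
drive_tool(motion=[-3,0,15,0,-6,0,40,0,-8,0,65,0,-8,0,82,0,-8,0,88,0,-8,0,88,0,-8,0,88,0])

```text
time_s: 16.85
position: [0.5032, -0.0166, 0.2784]
orientation: [3.138, 0.149, 0.002]
contact_force: [-0.5, -0.5, -6.9]
grip_width: 0.102
grip_force: 59.4
```

```bash
python3 - <<'E'
from bench import robot, viewer
from h import *
a=viewer.get_image("scene"); b=viewer.get_image("top")
A=cv2.resize(a["pixels"][110:290,150:390],(400,300),interpolation=cv2.INTER_CUBIC)
B=cv2.resize(b["pixels"][170:320,230:430],(400,300),interpolation=cv2.INTER_CUBIC)
cv2.imwrite("pics/pre.png",np.hstack([A,B])[...,::-1])
# refined bar from scene: ray/depth
P=cloud(a); Z=P[...,2]
for im in (a,b):
    P=cloud(im); m=(P[...,2]>.205)&(P[...,2]<.224)&(P[...,0]>.44)&(P[...,0]<.585)&(P[...,1]>-.16)&(P[...,1]<-.09)
    q=P[m]
    if len(q)>20:
        r=cv2.fitLine(q[:,:2].astype(np.float32),cv2.DIST_HUBER,0,.001,.001).ravel(); print(len(q),r, "y at .5125:",r[3]+(0.5125-r[2])*r[1]/r[0],np.percentile(q[:,2],95))
    c=P[(im["pixels"].max(-1)<80)&(P[...,2]>.2)&(P[...,2]<.235)&(P[...,1]>-.16)&(P[...,1]<-.09)&(P[...,0]>.42)&(P[...,0]<.6)]
    for s in (c[c[:,0]<.51],c[c[:,0]>=.51]): print("collar",len(s),s.mean(0).round(4) if len(s) else "")
E
python3 go.py .513 -.1225 .2765 5.4
```

```text
172 [ 0.9957633   0.09195346  0.5121652  -0.11724982] y at .5125: -0.117218904 0.22183260706048186
collar 16 [ 0.468  -0.1184  0.2169]
collar 16 [ 0.5636 -0.109   0.2184]
90 [ 0.75940996  0.6506124   0.4528274  -0.12487563] y at .5125: -0.073752075 0.22188324468172108
collar 10 [ 0.4648 -0.1174  0.2239]
collar 0 
t 16.95 p [ 0.5034 -0.0169  0.2789] psi 0.0942 zax [ 2.5e-03 -2.0e-04 -1.0e+00] F [-0.44 -1.17 -6.7 ] M [-0.001  0.026 -0.009] grip 8.6 59.4 q6 1.38
shift [ -0.4 106.    2.4] turn -0.0
```

View pics/pre.png

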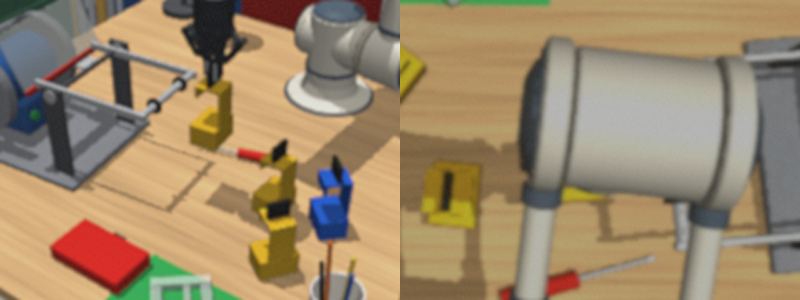

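The view shows the held weight upright beside the bar, with its open side facing it and level with the span between the collars. Moving in under the lip.

Emit:
drive_tool(motion=[0,10,0,0,0,25,0,0,0,42,0,0,0,60,0,0,0,78,0,0,0,94,0,0,0,104,0,0,0,104,0,0])

```text
time_s: 17.75
position: [0.5127, -0.1224, 0.2771]
orientation: [3.138, 0.143, -0.001]
contact_force: [0.4, 0.6, -6.3]
grip_width: 0.102
grip_force: 59.5
```

```bash
python3 go.py .513 -.1215 .238 5.4 .513 -.1215 .185 5.4
```

```text
t 17.75 p [ 0.5127 -0.1224  0.2771] psi 0.0914 zax [-5.e-04 -3.e-04 -1.e+00] F [ 0.42  0.55 -6.34] M [ 0.196  0.017 -0.016] grip 8.7 59.5 q6 1.18
shift [ 0.4 -0.9 39.1] turn -0.003
shift [ 0.5 -0.9 92.1] turn -0.003
```

Emit:
drive_tool(motion=[0,0,10,0,0,0,20,0,0,0,30,0,0,0,38,0,0,0,44,0,0,0,52,0,0,0,52,0])

```text
time_s: 18.45
position: [0.5126, -0.1202, 0.2246]
orientation: [-3.137, -0.148, 0.0]
contact_force: [-0.9, 1.8, -3.0]
grip_width: 0.105
grip_force: 60.0
```

Emit:
drive_tool(motion=[0,0,8,0,0,0,16,0,0,0,24,0,0,0,30,0,0,0,34,0,0,0,34,0])

```text
time_s: 19.05
position: [0.5125, -0.1207, 0.1902]
orientation: [-3.138, -0.147, 0.002]
contact_force: [1.1, -2.2, -1.3]
grip_width: 0.103
grip_force: 60.1
```

Emit:
drive_tool(motion=[0,0,3,0,0,0,4,0,0,0,4,0])

```text
time_s: 19.35
position: [0.5127, -0.1206, 0.1871]
orientation: [-3.138, -0.147, 0.0]
contact_force: [0.5, -2.8, -1.9]
grip_width: 0.099
grip_force: 60.2
```

```bash
python3 go.py
python3 - <<'E'
from bench import robot, viewer
from h import *
a=viewer.get_image("scene")
cv2.imwrite("pics/hang.png",cv2.resize(a["pixels"][90:270,120:360],(800,600),interpolation=cv2.INTER_CUBIC)[...,::-1])
E
```

```text
t 19.35 p [ 0.5127 -0.1206  0.1871] psi 0.0939 zax [-2.e-04  1.e-04 -1.e+00] F [ 0.47 -2.78 -1.87] M [-0.468 -0.037 -0.035] grip 8.5 60.2 q6 1.18
```

View pics/hang.png

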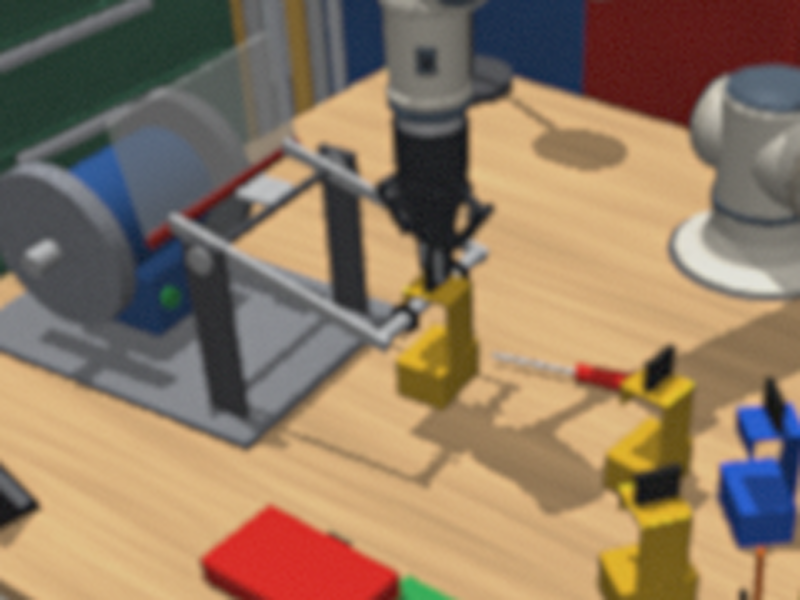

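The weight sits on the bar between the collars and the lever is nearly down. I'll lower until the force turns upward, meaning it's on the stop.

Emit:
drive_tool(motion=[0,0,2,0,0,0,3,0,0,0,3,0])

```text
time_s: 19.7
position: [0.5128, -0.1207, 0.1859]
orientation: [3.137, 0.147, 0.002]
contact_force: [-2.0, -2.6, 4.2]
grip_width: 0.102
grip_force: 61.1
```

Emit:
drive_tool(motion=[0,0,2,0,0,0,2,0])

```text
time_s: 19.9
position: [0.5128, -0.1208, 0.1855]
orientation: [3.137, 0.147, 0.005]
contact_force: [-4.5, -1.5, 10.2]
grip_width: 0.106
grip_force: 61.9
```

Emit:
drive_tool(motion=[0,0,-3,0,0,0,-3,0])

```text
time_s: 20.1
position: [0.5128, -0.1207, 0.1859]
orientation: [3.138, 0.147, 0.001]
contact_force: [-1.5, -2.5, 3.3]
grip_width: 0.106
grip_force: 61.1
```

Emit:
drive_tool(motion=[0,0,0,0,0,0,0,0,0,0,0,0,0,0,0,0,0,0,0,0], hand=35)

```text
time_s: 20.6
position: [0.5127, -0.1205, 0.1851]
orientation: [-3.138, -0.148, 0.0]
contact_force: [0.3, -0.2, 0.4]
grip_width: 0.411
grip_force: 0.0
```

Emit:
drive_tool(motion=[0,0,-5,0,0,0,-15,0,0,0,-30,0,0,0,-50,0,0,0,-80,0,0,0,-110,0,0,0,-120,0,0,0,-120,0])

```text
time_s: 21.4
position: [0.5133, -0.1208, 0.308]
orientation: [3.137, 0.147, 0.007]
contact_force: [0.8, -0.1, -0.2]
grip_width: 0.412
grip_force: 0.0
```

```bash
python3 go.py
python3 - <<'E'
from bench import robot, viewer
from h import *
a=viewer.get_image("scene"); P=cloud(a); px=a["pixels"]
m=(px.max(-1)<70)&(np.hypot(P[...,0]-.513,P[...,1]+.12)<.035)&(P[...,2]>.16)&(P[...,2]<.23)
q=P[m]; print(len(q), q.mean(0).round(4) if len(q) else "", q.max(0) if len(q) else "")
cv2.imwrite("pics/end.png",cv2.resize(a["pixels"][90:300,120:400],(800,600),interpolation=cv2.INTER_CUBIC)[...,::-1])
E
```

```text
t 21.4 p [ 0.5133 -0.1208  0.308 ] psi 0.0938 zax [ 0.0045 -0.0013 -1.    ] F [ 0.83 -0.07 -0.24] M [-0.01  -0.002  0.04 ] grip 35.2 0.0 q6 1.18
57 [ 0.5168 -0.1148  0.1976] [ 0.53735436 -0.11109037  0.21207053]
```

View pics/end.png

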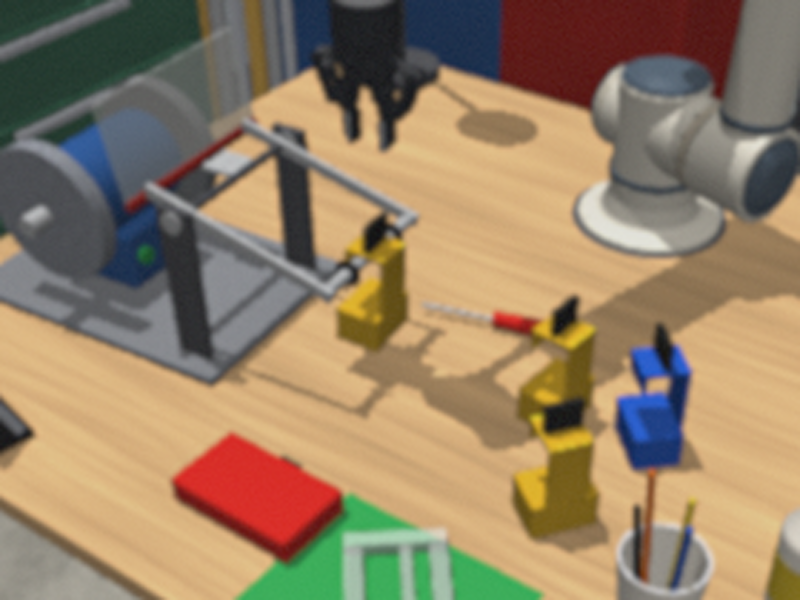

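The weight hangs upright between the collars, with the lever down and the guard up. The two empty weights are standing. I'll let it settle, then hand in.

Emit:
drive_tool(motion=[0,0,-30,0,0,0,-30,0,0,0,-30,0,0,0,-30,0,0,0,-30,0,0,0,-30,0,0,0,-30,0,0,0,-30,0])

```text
time_s: 22.25
position: [0.5127, -0.1207, 0.3351]
orientation: [-3.138, -0.147, 0.0]
contact_force: [0.6, 0.1, 0.4]
grip_width: 0.409
grip_force: 0.0
```

```bash
python3 -c "
from bench import robot
print(robot.sign_off())"
```

```text
the job is handed in; nothing more can be done
None
```

The loaded weight (about 6.4 N on the wrist; the other two read about 2.5 N) hangs between the collars with the lever down and the guard up, both empties stand on the bench, and the job was handed in at about 22 s with no verdict returned.

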